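Put the breakfast board away in the camper kitchen box

TASK

Put the small wooden breakfast board away in the camper kitchen box: push it along its cradle until the end with the grip opening overhangs, pinch it there by its sides, and slide it blunt end first into the slot under the worktop, feeling gently for the hidden guide rails inside. Push it fully home against the stop so that it lies flat with only the grip end sticking out; do not force it, and leave the mug, the jar and the wood sample where they are.

Things in the scene. Friction and masses are not known exactly. Their poses are not given: they have to be found in the camera images.
- board: Loose pale wooden board, 60 mm wide (own x), 170 long (own y), 9 thick, 65 to 110 g. Origin: centre of its underside. The +y end (tail, grip end) has a through opening 28 (x) by 14 mm (y), 22 mm from the end; the -y end (nose) is plain and goes into the slot first. Starts lying in the cradle, tail to the cradle's +y, within 8 mm of its middle along y.
- board_tail (a point): Middle of the board's tail end face, at half thickness, 85 mm from the board's origin along its +y.
- board_nose (a point): Middle of the board's nose end face, at half thickness, 85 mm from the board's origin along its -y.
- cradle: Fixed white laminate plinth 100 mm wide (own x), 190 long (own y), floor 60 mm above the table. Origin: centre of its underside. Rails 14 mm wide, 15 high along its sides, 68 mm apart inside: fingers do not fit beside the board. Both ends are open. Pushed about 60 mm towards +y, the board's tail overhangs enough to be pinched across its 60 mm width.
- kitchen: Fixed wooden camper kitchen box 260 mm (own x) by 200 (own y) by 106 high, low hob on top (to 120 mm high, ending 80 mm short of the +y face). Origin: centre of its underside. In its +y face, right under the 12 mm worktop, is the mouth of a level slot lined in black, 96 mm wide, centred on own x = 0, 14 mm high, its floor 80 mm above the table.
- slot_mouth (a point): Middle of the mouth's lower edge: on the slot floor, in the box's +y face (100 mm from its origin, 80 mm up). Axes as the box; the board goes in towards -y. Inside, 40 to 110 mm behind the mouth, two square-ended rails 63 mm apart guide the board; they are out of sight and set anywhere up to 14 mm to either side (own x) of the mouth's middle: find them by touch.
- slot_stop (a point): Foot of the solid stop on the slot floor, 152 mm from slot_mouth along the box's -y; a board against it leaves 18 mm of tail sticking out. (The guide rails before it are stiff: a nose off to one side is halted 40 mm behind the mouth, and the rail that halts it twists the board in the hand.)
- mug: Bystander: white mug, 76 mm across, 85 mm high. Origin: centre of its underside.
- jar: Bystander: closed jar, 64 mm across, 90 mm high. Origin: centre of its underside.
- sample: Bystander: dark wood sample block 60 x 60 x 36 mm. Origin: centre of its underside.
Not all that is in view belongs to the job. What is meant by the board is not black, and is the smaller of those in its own colour.

How it is judged:
On the way, in this order (a step that is already met when the one before it is completed fails the run):
1. the board's grip end overhangs the cradle's +y end by at least 30 mm while the board still lies in the cradle (y of board_tail in the frame of cradle above 0.125 m and z of board in the frame of cradle below 0.066 m and angle between board's own z axis and vertical below 0.1 rad), for 0.2 s.
2. the board's nose is in the guide rails, at least 60 mm behind the mouth (y of board_nose in the frame of slot_mouth below -0.06 m and z of board_nose in the frame of slot_mouth between 0 and 0.014 m), for 0.1 s.
At the end, for the whole second after the job is handed in: The board lies flat (within 0.05 rad) and at rest in the slot, nose first, in line with it within 0.06 rad, its nose within 5 mm of the stop, only the grip end (about 18 mm) sticking out (y of board_nose in the frame of slot_stop below 0.005 m and y of board_tail in the frame of slot_mouth above 0.01 m and z of board_nose in the frame of slot_stop between 0 and 0.012 m and angle between the y axis of board and the y axis of kitchen, either way round below 0.06 rad and angle between board's own z axis and vertical below 0.05 rad and linear speed of board below 0.01 m/s); the robot touches nothing.
It fails at once if the board is forced against the kitchen box (over 60 N) (contact force between board and kitchen above 60 N).
It fails at once if a bystander is moved by more than 30 mm (distance of any of mug, jar, sample from where it was at the start of the episode above 0.03 m).
It also fails if it takes over 72 s, if anything falls off the work surface, if the arm or the gripper's body presses on something with over 40 N, if the wrist force passes 120 N, or if a joint passes its speed limit or range.

ROBOT

A 6-joint arm with a two-finger parallel gripper is mounted at the origin on the work surface. World frame = base frame: x ahead of the robot, y to its left, z up, the work surface at z = 0. Lengths are in m, angles in rad, forces in N, time in s.
With the tool pointing down it reaches from about 0.425 to 0.95 m from the base axis. Payload 14.7 kg.
Tool frame: the origin (TCP) lies at the very end of the fingers, on their centre line; the grasp point (between the pads) lies 19 mm behind it; y points along the fingers, z is the direction in which the jaws open and shut, and the axes are right-handed (so a half turn about y gives the same grasp; the last joint's range is limited). The gripper opens to 85 mm and grips with 20 to 120 N. Pads are 22 mm wide; open, the fingers measure 114 mm over their backs; the gripper's body (76 mm by 85 mm) begins 54 mm behind the grasp point. The pads swing forward as they close: fully open they stand 13 mm farther back than shut.
Start: joints at [1.278, 0.48, 1.596, -0, 1.065, -0.047], TCP at [0.158, 0.63, 0.231] pointing down, gripper open.
Joint ranges: [-2.75, 2.75], [-0.82, 2.05], [0.23, 2.67], [-1.56, 4.7], [0.09, 2.69], [-2.92, 2.92]. Speed limits (rad/s): [1.89, 1.89, 2.39, 3.01, 3.01, 3.01].

INTERFACE

Orientations are given as a unit quaternion [x, y, z, w].
In Python, from station import * gives the robot as it stands. The module is installed in compiled form; this text tells all that it offers.
- The arm moves only by the shell command python3 -m crank 'ROWS' [FORCE]. ROWS is JSON, a list of rows, each a list of 3 entries, a list of its own where there are three numbers: the gripper's target within -1 to 1 (fully open at 1, half-way at 0, shut at -1), then the shift along the tool's x, y, z in cm, then the turn, a rotation vector about the tool's x, y, z in degrees. A call has exactly 8 rows; each row shifts and turns the commanded pose from where the row before left it, along the tool's axes as they then stand; what a row does not reach is not made up. A row lasts 1/10 s, in which the tool goes at most 50 mm and 8.59 degrees, less where a joint would pass 70% of its speed; a pose out of reach is approached as far as the arm can. A call is refused whole if a number of a shift passes 5 or a number of a turn 8.59, either way. A call with a gripper value outside its range is refused whole. The fingers move at their own pace and stop on an object; FORCE is the grip in N (left out, the last holds). Time passes only in rows, so rows that do not move let the fingers close, or fill a call up. It gives the time, the measured TCP pose, the force and the opening at its end, in the units of the state.
- get_obs(): the state, without advancing time (a new reading comes with each control period).
- grab_frame(name): name is "scene" or "top"; returns a dict with "image" (400x640x3 uint8, red, green, blue), "range_z" (400x640 float32, m along the optical axis (not along the pixel's ray), 0 where there is no reading), "fovy" (degrees; the focal length in pixels is half the picture's height over the tangent of half this angle, whatever the lens; pixels are square), "cx", "cy" (the principal point, pixels), "rvec" (rotation vector, rad) and "tvec" (3), from world to camera coordinates, as OpenCV has them. Camera axes: x right, y down, z forward; pixel columns grow to the right and rows downward; lengths in m; the calibration is good to about 2 mm. A picture is of the moment at which its call begins.
- sign_off(): hands the job in, once; it reports no verdict.
Trained networks look in the newest picture that a camera, given by its name, has taken for a name from the list of things; names that differ only in an ending like _2 or _b are one class to them, and where a whole thing is asked for, a point or a joint stands for the part that bears it (a point fixed in the world has none). Each returns a list of dicts, best first, with "p" (0 to 1); they miss things now and then, are a little off and sometimes report something else, mostly with a low value. They report only what shows in the picture. A call takes as long as a camera call. They do not tell look-alikes from the thing itself.
- recognise(camera, thing): "centre" ([column, row] in pixels, amid what is visible of it).
The state is a dict: "t": time; "joint_pos": joint angles; "dq": joint speeds; "joint_efforts": joint torques, N m; "ee_pos": TCP position; "tool_rot": TCP orientation; "contact_force": force on the tool from outside, world axes, zero at the start; "moment": the same for the moment, N m; "opening": finger opening in m.
Only numpy, scipy, OpenCV 4.12 (cv2) and the standard library are available. Lean on these libraries where they do the work, as an engineer would, in place of code of your own. Each camera call takes 0.05 s, during which the arm holds its last target.

## Working session

There is one attempt and no reset: what is moved stays moved. The work goes in short steps, Python scripts to look and compute and a shell command to move; the robot and the scene stay as the last step left them, time stands still between calls to the robot, and variables do not carry over. Pictures are saved under pics/ and viewed, and the job is handed in when it is done.

```bash
mkdir -p pics; cat > h.py <<'E'
from station import *
import numpy as np, cv2
from scipy.spatial.transform import Rotation as R
def cam(f):
    Rm=cv2.Rodrigues(np.array(f['rvec'],float))[0]; t=np.array(f['tvec'],float).reshape(3)
    h=f['image'].shape[0]; fl=h/2/np.tan(np.radians(f['fovy'])/2)
    return Rm,t,fl
def cloud(f):
    Rm,t,fl=cam(f); z=f['range_z']; v,u=np.mgrid[:z.shape[0],:z.shape[1]]
    P=np.stack([(u-f['cx'])/fl*z,(v-f['cy'])/fl*z,z],-1)
    W=(P-t)@Rm; W[z==0]=np.nan
    return W
def proj(f,p):
    Rm,t,fl=cam(f); c=(np.atleast_2d(p))@Rm.T+t
    return np.c_[c[:,0]/c[:,2]*fl+f['cx'],c[:,1]/c[:,2]*fl+f['cy']]
def save(f,n): cv2.imwrite('pics/'+n,f['image'][:,:,::-1])
def st():
    o=get_obs(); 
    print('t',round(o['t'],2),'pos',np.round(o['ee_pos'],4),'F',np.round(o['contact_force'],1),'M',np.round(o['moment'],2),'op',round(o['opening'],4))
    m=R.from_quat(o['tool_rot']).as_matrix(); print(np.round(m,3)); return o,m
E
python3 - <<'E'
from h import *
o,m=st()
for c in ['scene','top']:
    f=grab_frame(c); save(f,c+'0.png'); np.savez(c+'0.npz',**f); W=cloud(f)
    print(c,f['fovy'],f['cx'],f['cy'])
    for n in ['board','cradle','kitchen','mug','jar','sample']:
        for d in recognise(c,n)[:3]:
            u,v=np.round(d['centre']).astype(int); print(n,round(d['p'],2),u,v,np.round(W[v,u],3))
E
```

```text
t 0.0 pos [0.158  0.6301 0.2307] F [ 0.3 -0.3 -0.4] M [0.02 0.01 0.  ] op 0.0855
[[ 0.97  -0.     0.243]
 [-0.243 -0.001  0.97 ]
 [-0.    -1.    -0.001]]
scene 47.10499691218024 320.45458545410435 199.6867708853715
board 0.76 419 293 [0.69  0.35  0.006]
board 0.56 410 218 [0.49  0.262 0.067]
board 0.32 233 184 [ 0.591 -0.25   0.105]
cradle 0.65 405 232 [0.544 0.265 0.059]
kitchen 0.92 229 188 [ 0.611 -0.251  0.103]
kitchen 0.29 302 268 [0.784 0.078 0.067]
mug 0.6 267 255 [ 0.78  -0.024  0.067]
jar 0.9 303 266 [0.784 0.081 0.074]
jar 0.16 232 186 [ 0.604 -0.245  0.107]
sample 0.85 346 287 [0.77  0.189 0.035]
top 55.1442435762975 319.7826990746912 194.06330104753872
board 0.85 230 200 [0.488 0.258 0.066]
board 0.79 208 290 [0.24  0.321 0.01 ]
board 0.72 206 131 [0.687 0.349 0.011]
cradle 0.73 236 211 [0.459 0.24  0.067]
kitchen 0.92 435 188 [ 0.531 -0.276  0.108]
kitchen 0.47 231 198 [0.493 0.255 0.068]
mug 0.79 343 108 [ 0.766 -0.041  0.005]
jar 0.94 305 105 [0.745 0.064 0.091]
sample 0.72 265 111 [0.741 0.178 0.038]
```

View pics/top0.png

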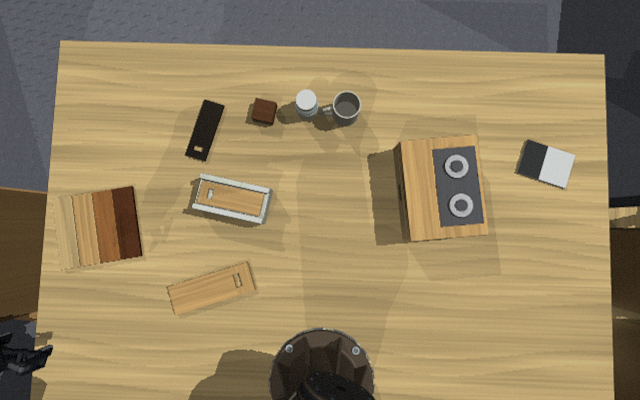

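View pics/scene0.png

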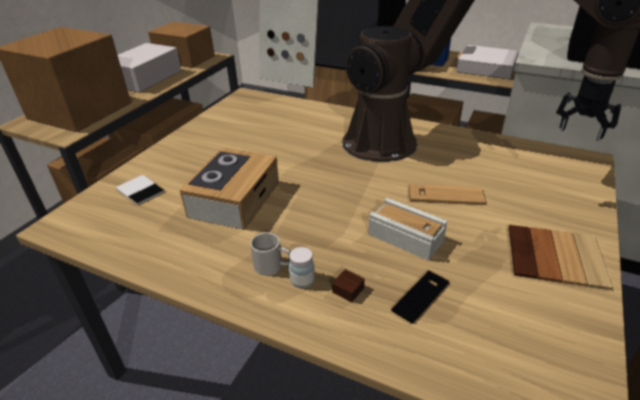

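The top view shows the cradle at (231,200) with the board in it and its grip opening on the left at (210,195), which is world +y. The kitchen is at (440,188), with its dark slot in the left face at (401,190). The larger pale board at (212,288) and the black one at (205,130) are decoys. Next I'll fit the poses.

```bash
python3 - <<'E'
from h import *
for c in ['top','scene']:
    f=dict(np.load(c+'0.npz')); f['fovy']=float(f['fovy']);f['cx']=float(f['cx']);f['cy']=float(f['cy'])
    W=cloud(f); img=f['image'].astype(int)
    def fit(name,mask):
        p=W[mask][:,:2].astype(np.float32)
        r=cv2.minAreaRect(p*1000); b=cv2.boxPoints(r)
        print(c,name,len(p),'z',np.round(np.median(W[mask][:,2]),4),'ctr',np.round(r[0],1),'size',np.round(r[1],1),'ang',round(r[2],2)); print(np.round(b).tolist())
    def reg(x0,x1,y0,y1,z0,z1):
        return (W[...,0]>x0)&(W[...,0]<x1)&(W[...,1]>y0)&(W[...,1]<y1)&(W[...,2]>z0)&(W[...,2]<z1)
    fit('cradle all',reg(.38,.6,.12,.4,.05,.085))
    fit('cradle rails',reg(.38,.6,.12,.4,.0715,.085))
    m=reg(.38,.6,.12,.4,.062,.0715)
    sat=img.max(-1)-img.min(-1)
    fit('board',m&(sat>50))
    fit('kitchen',reg(.35,.8,-.5,-.1,.1,.112))
    fit('kitchenall',reg(.35,.8,-.5,-.1,.09,.125))
    for n,b in dict(mug=(.7,.85,-.09,.02,.07,.09),jar=(.68,.85,.03,.13,.07,.1),sample=(.68,.84,.12,.25,.03,.04)).items():
        fit(n,reg(*b))
E
```

```text
top cradle all 2632 z 0.0694 ctr [492.3 256.1] size [190.6 100. ] ang 79.04
[[425.0, 172.0], [523.0, 153.0], [560.0, 340.0], [461.0, 359.0]]
top cradle rails 861 z 0.0745 ctr [492.4 256.2] size [190.1  95.9] ang 78.98
[[427.0, 172.0], [521.0, 154.0], [558.0, 340.0], [464.0, 359.0]]
top board 1219 z 0.0687 ctr [493.7 257. ] size [170.6  60.6] ang 79.34
[[448.0, 179.0], [508.0, 168.0], [539.0, 335.0], [480.0, 346.0]]
top kitchen 6887 z 0.1069 ctr [ 534.3 -298.7] size [260.5 201.7] ang 6.78
[[393.0, -214.0], [417.0, -414.0], [676.0, -383.0], [652.0, -183.0]]
top kitchenall 7899 z 0.1073 ctr [ 534.3 -298.7] size [260.5 201.7] ang 6.78
[[393.0, -214.0], [417.0, -414.0], [676.0, -383.0], [652.0, -183.0]]
top mug 242 z 0.0829 ctr [753.6 -38.9] size [88.3 76.2] ang 65.89
[[701.0, -64.0], [770.0, -95.0], [806.0, -14.0], [737.0, 17.0]]
top jar 365 z 0.0902 ctr [759.7  64. ] size [56.3 54.3] ang 12.28
[[726.0, 85.0], [738.0, 31.0], [793.0, 43.0], [781.0, 97.0]]
top sample 442 z 0.0362 ctr [744.1 184.7] size [60.5 60.3] ang 79.62
[[709.0, 160.0], [768.0, 150.0], [779.0, 209.0], [720.0, 220.0]]
s
[... 411 characters left out ...]
0, 348.0]]
scene kitchen 2757 z 0.1051 ctr [ 535.6 -298.7] size [267.3 202.6] ang 6.61
[[391.0, -213.0], [415.0, -415.0], [680.0, -384.0], [657.0, -183.0]]
scene kitchenall 3289 z 0.1051 ctr [ 535.6 -298.5] size [267.3 202.9] ang 6.61
[[391.0, -213.0], [415.0, -415.0], [680.0, -384.0], [657.0, -182.0]]
scene mug 307 z 0.0785 ctr [754.9 -43.1] size [86.3 74.5] ang 61.34
[[702.0, -63.0], [767.0, -99.0], [808.0, -23.0], [743.0, 13.0]]
scene jar 373 z 0.0874 ctr [762.3  64.6] size [55.5 58. ] ang 82.84
[[730.0, 41.0], [788.0, 33.0], [794.0, 89.0], [737.0, 96.0]]
scene sample 450 z 0.0341 ctr [746.4 184.7] size [60.6 62.2] ang 78.81
[[710.0, 161.0], [771.0, 149.0], [783.0, 208.0], [722.0, 220.0]]
```

```bash
python3 - <<'E'
import cv2
a=cv2.imread('pics/top0.png'); 
cv2.imwrite('pics/topc.png',cv2.resize(a[160:240,180:280],None,fx=8,fy=7,interpolation=cv2.INTER_CUBIC))
cv2.imwrite('pics/topk.png',cv2.resize(a[120:250,360:500],None,fx=5,fy=4.5,interpolation=cv2.INTER_CUBIC))
E
```

```text
(no output)
```

View pics/topc.png

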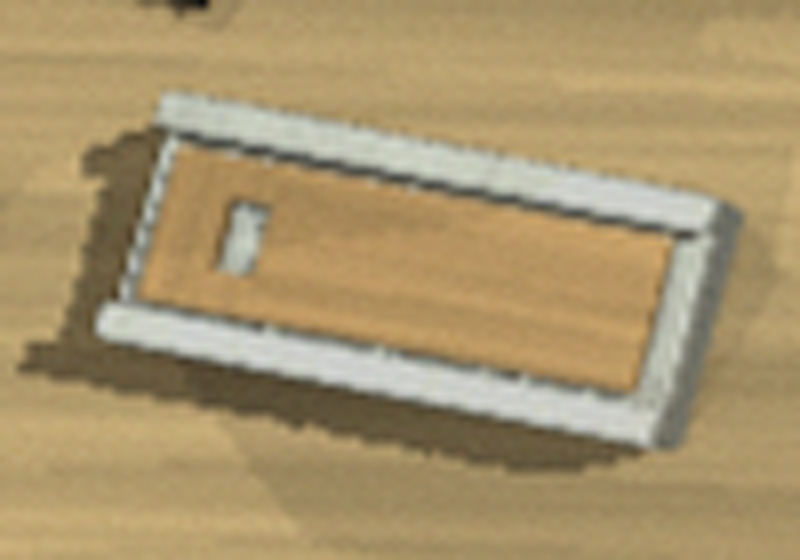

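View pics/topk.png

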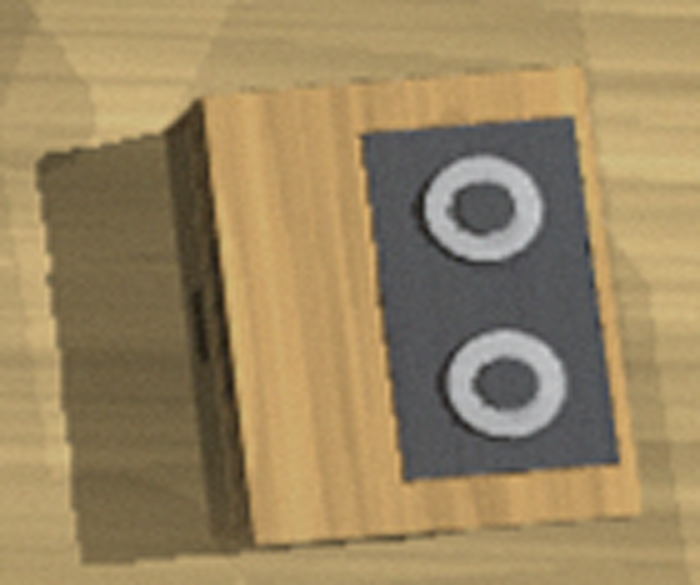

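```bash
python3 -m crank '[[-1,[3.5,0,-3.3],[0,0,0]],[-1,[3.5,0,-3.3],[0,0,0]],[-1,[3.5,0,-3.3],[0,0,0]],[-1,[3.5,0,-3.3],[0,0,0]],[-1,[3.5,0,-3.3],[0,0,0]],[-1,[3.5,0,-3.3],[0,0,0]],[-1,[3.5,0,-3.3],[0,0,0]],[-1,[3.5,0,-3.3],[0,0,0]]]' 40
python3 -m crank '[[-1,[3.5,0,-3.3],[0,0,0]],[-1,[3.5,0,-3.3],[0,0,0]],[-1,[3.5,0,-3.3],[0,0,0]],[-1,[3.6,0,-3.4],[0,0,0]],[-1,[0,0,0],[0,8.5,0]],[-1,[0,0,0],[0,8.5,0]],[-1,[0,0,0],[0,8.5,0]],[-1,[0,0,0],[0,8.5,0]]]'
python3 -m crank '[[-1,[0,0,0],[0,8.5,0]],[-1,[0,0,0],[0,8.5,0]],[-1,[0,0,0],[0,8.5,0]],[-1,[0,0,0],[0,8.5,0]],[-1,[0,0,0],[0,8.5,0]],[-1,[0,0,0],[0,8.5,0]],[-1,[0,0,0],[0,1.9,0]],[-1,[0,0,0],[0,0,0]]]'
cat >> h.py <<'E'
C=np.array([.4923,.2561]); cy=np.radians(-10.96); CX=np.array([np.cos(cy),np.sin(cy)]); CY=np.array([-np.sin(cy),np.cos(cy)])
K=np.array([.5343,-.2987]); ky=np.radians(6.78); KX=np.array([np.cos(ky),np.sin(ky)]); KY=np.array([-np.sin(ky),np.cos(ky)])
M=K+.1*KY
def rel(p):
    p=np.array(p)[:2]; print('cradle xy mm',np.round([(p-C)@CX*1e3,(p-C)@CY*1e3],1),'mouth xy mm',np.round([(p-M)@KX*1e3,(p-M)@KY*1e3],1))
E
python3 -c "
from h import *
o,m=st(); rel(o['ee_pos']); print(o['joint_pos'])"
```

```text
t: 1.5
ee_pos: [0.3662, 0.3047, 0.2316]
tool_rot: [-0.702, 0.086, -0.087, 0.702]
contact_force: [1.0, 1.0, 0.3]
opening: -0.0003
t: 2.3
ee_pos: [0.47, 0.1427, 0.2314]
tool_rot: [-0.645, 0.29, -0.29, 0.645]
contact_force: [-0.5, 1.6, 0.4]
opening: -0.0002
t: 3.1
ee_pos: [0.4699, 0.143, 0.2314]
tool_rot: [0.45, -0.546, 0.546, -0.45]
contact_force: [-0.5, 0.5, -0.7]
opening: 0.0001
t 3.1 pos [0.4699 0.143  0.2314] F [-0.5  0.5 -0.7] M [ 0.   -0.01 -0.04] op 0.0001
[[-0.191  0.     0.982]
 [-0.982  0.    -0.191]
 [-0.    -1.     0.   ]]
cradle xy mm [  -0.5 -115.3] mouth xy mm [-11.8 346.2]
[2.33611993e-01 2.58529925e-01 1.95166012e+00 1.38307511e-05
 9.31165346e-01 4.25762938e-01]
```

```bash
python3 -m crank '[[-1,[0,4.5,0],[0,0,0]],[-1,[0,4.5,0],[0,0,0]],[-1,[0,4.5,0],[0,0,0]],[-1,[0,2.2,0.1],[0,0,0]],[-1,[0,1,0],[0,0,0]],[-1,[0,0,0],[0,0,0]],[-1,[-1,0,0],[0,0,0]],[-1,[-1,0,0],[0,0,0]]]'
python3 -m crank '[[-1,[-0.8,0,0],[0,0,0]],[-1,[-0.8,0,0],[0,0,0]],[-1,[-0.8,0,0],[0,0,0]],[-1,[-0.8,0,0],[0,0,0]],[-1,[-0.8,0,0],[0,0,0]],[-1,[-0.8,0,0],[0,0,0]],[-1,[-0.4,0,0],[0,0,0]],[-1,[0,0,0],[0,0,0]]]'
cat >> h.py <<'E'
def board(n,z0=.062,z1=.0715,x0=.38,x1=.62,y0=.12,y1=.45):
    f=grab_frame('top'); save(f,n); W=cloud(f); img=f['image'].astype(int); sat=img.max(-1)-img.min(-1)
    m=(W[...,0]>x0)&(W[...,0]<x1)&(W[...,1]>y0)&(W[...,1]<y1)&(W[...,2]>z0)&(W[...,2]<z1)&(sat>50)
    r=cv2.minAreaRect(W[m][:,:2].astype(np.float32)*1000); b=cv2.boxPoints(r)
    print('board',np.round(r[0],1),np.round(r[1],1),r[2],np.round(b).tolist())
    for q in b: rel(q/1e3)
    return f,W
E
python3 -c "
from h import *
o,m=st(); rel(o['ee_pos']); board('p1.png')"
```

```text
t: 3.9
ee_pos: [0.4759, 0.1634, 0.0657]
tool_rot: [0.449, -0.545, 0.546, -0.451]
contact_force: [-0.1, -0.9, -0.9]
opening: -0.0
t: 4.7
ee_pos: [0.4847, 0.214, 0.0642]
tool_rot: [0.45, -0.545, 0.545, -0.45]
contact_force: [0.6, -0.3, 0.2]
opening: -0.0003
t 4.7 pos [0.4847 0.214  0.0642] F [ 0.6 -0.3  0.2] M [0.05 0.02 0.02] op -0.0003
[[-0.19   0.     0.982]
 [-0.982  0.    -0.19 ]
 [-0.    -1.     0.   ]]
cradle xy mm [  0.6 -42.7] mouth xy mm [ 11.3 415. ]
board [0. 0.] [0. 0.] 0.0 [[0.0, 0.0], [0.0, 0.0], [0.0, 0.0], [0.0, 0.0]]
cradle xy mm [-434.6 -345. ] mouth xy mm [-495.3  259.7]
cradle xy mm [-434.6 -345. ] mouth xy mm [-495.3  259.7]
cradle xy mm [-434.6 -345. ] mouth xy mm [-495.3  259.7]
cradle xy mm [-434.6 -345. ] mouth xy mm [-495.3  259.7]
```

View pics/p1.png

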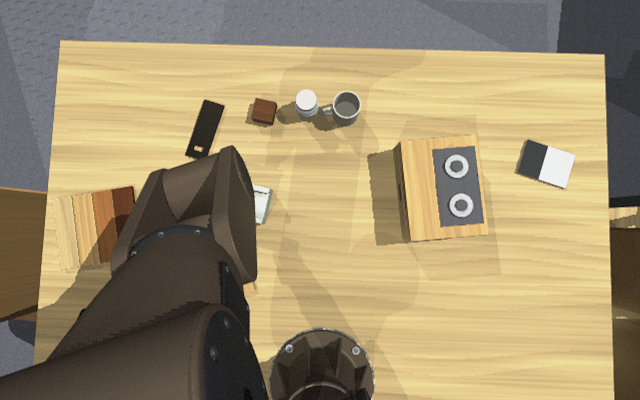

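```bash
python3 -c "
from h import *
f=grab_frame('scene'); save(f,'s1.png'); W=cloud(f)
save({'image':cv2.resize(f['image'][150:350,280:500],None,fx=3,fy=3)},'s1c.png')
img=f['image'].astype(int); sat=img.max(-1)-img.min(-1)
P=W.copy(); a=(P[...,:2]-C)@CX; b=(P[...,:2]-C)@CY
m=(abs(a)<.033)&(b>-.1)&(b<.2)&(P[...,2]>.062)&(P[...,2]<.073)
print(m.sum(),b[m&(abs(a)<.02)].max())
"
```

```text
966 0.13981711958994258
```

View pics/s1c.png

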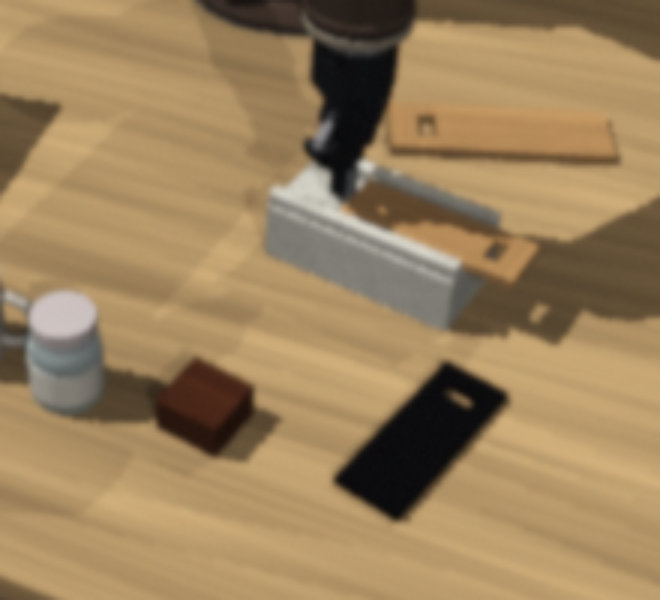

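The scene view shows the tail overhanging the cradle's +y end, about 139 mm in the cradle frame. I'll push it about 9 mm further, then go around to the tail end.

```bash
python3 -m crank '[[-1,[-0.3,0,0],[0,0,0]],[-1,[-0.3,0,0],[0,0,0]],[-1,[-0.3,0,0],[0,0,0]],[-1,[0,0,0],[0,0,0]],[-1,[0,0,0],[0,0,0]],[-1,[1,0,0],[0,0,0]],[-1,[0,0,0],[0,0,0]],[-1,[0,-4,0],[0,0,0]]]'
python3 -m crank '[[1,[0,-5,0],[0,0,0]],[1,[-4,0,0],[0,0,0]],[1,[-4.5,0,0],[0,0,0]],[1,[-4.5,0,0],[0,0,0]],[1,[-4,0,0],[0,0,0]],[1,[0,0,0],[0,0,0]],[1,[0,0,0],[0,0,0]],[1,[0,0,0],[0,0,0]]]'
python3 -c "
from h import *
o,m=st(); rel(o['ee_pos'])
f=grab_frame('scene'); W=cloud(f)
save({'image':cv2.resize(f['image'][150:350,280:500],None,fx=3,fy=3)},'s2c.png')
P=W; a=(P[...,:2]-C)@CX; b=(P[...,:2]-C)@CY
m=(abs(a)<.033)&(b>-.1)&(b<.2)&(P[...,2]>.062)&(P[...,2]<.073)
print(m.sum(),b[m&(abs(a)<.02)].max())
"
```

```text
t: 5.6
ee_pos: [0.4816, 0.2109, 0.1011]
tool_rot: [-0.452, 0.547, -0.545, 0.447]
contact_force: [0.6, 0.5, 0.3]
opening: 0.0002
t: 6.4
ee_pos: [0.5164, 0.3783, 0.154]
tool_rot: [0.45, -0.546, 0.546, -0.449]
contact_force: [-0.1, 0.0, -0.1]
opening: 0.0853
t 6.4 pos [0.5164 0.3783 0.154 ] F [-0.1  0.  -0.1] M [-0.   -0.   -0.01] op 0.0853
[[-0.191 -0.001  0.982]
 [-0.982 -0.001 -0.191]
 [ 0.001 -1.    -0.001]]
cradle xy mm [  0.4 124.5] mouth xy mm [ 62.1 574.4]
997 0.14900301619216344
```

View pics/s2c.png

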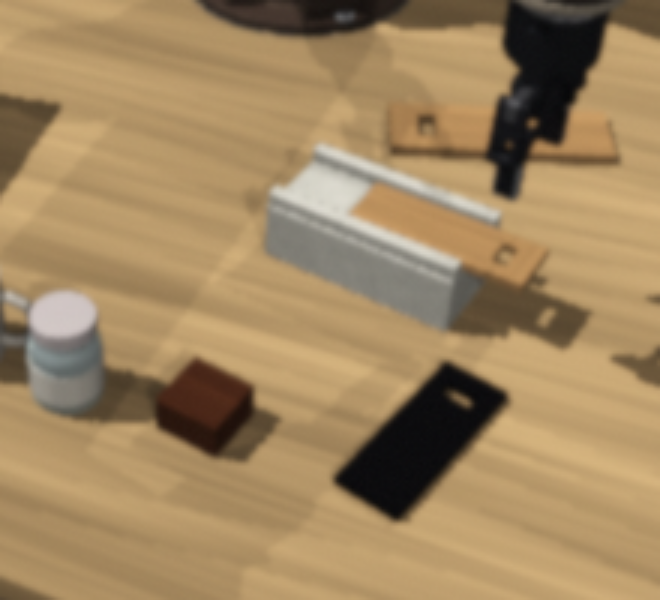

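```bash
python3 -m crank '[[1,[-0.5,3,0.1],[0,0,0]],[1,[0,3,0],[0,0,0]],[1,[0,3,0],[0,0,0]],[1,[0,2.2,0],[0,0,0]],[1,[0,0,0],[0,0,0]],[-1,[0,0,0],[0,0,0]],[-1,[0,0,0],[0,0,0]],[-1,[0,0,0],[0,0,0]]]' 80
python3 -m crank '[[-1,[0,0,0],[0,0,0]],[-1,[0,0,0],[0,0,0]],[-1,[0,0,0],[0,0,0]],[-1,[0,-0.5,0],[0,0,0]],[-1,[0,-0.5,0],[0,0,0]],[-1,[0,-1,0],[0,0,0]],[-1,[0,-1,0],[0,0,0]],[-1,[0,0,0],[0,0,0]]]'
python3 -c "
from h import *
o,m=st(); rel(o['ee_pos'])
f=grab_frame('scene')
save({'image':cv2.resize(f['image'][150:350,280:500],None,fx=3,fy=3)},'s3c.png')
"
```

```text
t: 7.25
ee_pos: [0.5196, 0.3842, 0.044]
tool_rot: [0.449, -0.545, 0.546, -0.451]
contact_force: [0.4, -2.9, 5.7]
opening: 0.0583
t: 8.05
ee_pos: [0.5196, 0.3847, 0.0743]
tool_rot: [0.449, -0.545, 0.546, -0.451]
contact_force: [0.3, -0.2, -1.4]
opening: 0.0581
t 8.05 pos [0.5196 0.3847 0.0743] F [ 0.3 -0.2 -1.4] M [ 0.11  0.01 -0.03] op 0.0581
[[-0.19   0.002  0.982]
 [-0.982  0.002 -0.19 ]
 [-0.002 -1.     0.002]]
cradle xy mm [  2.4 131.5] mouth xy mm [ 66.1 580.4]
```

View pics/s3c.png

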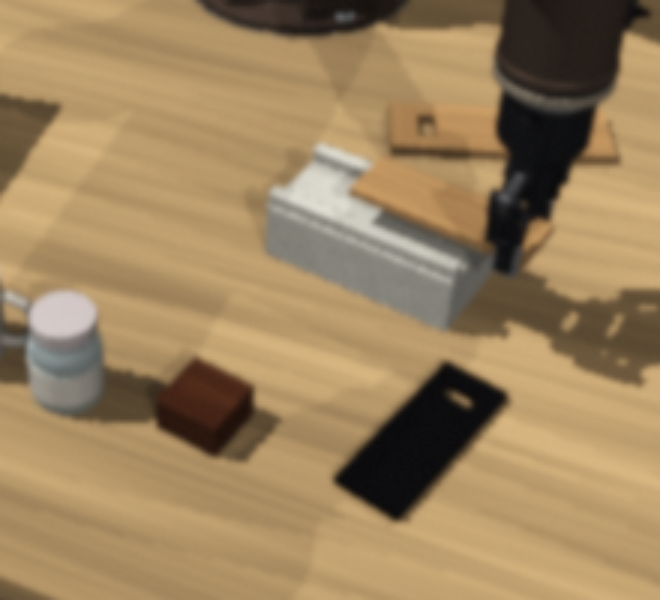

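Board is held. I'll lift it clear, then measure its tilt and height in the hand.

```bash
python3 -m crank '[[-1,[0,-1.5,0],[0,0,0]],[-1,[0,-2,0],[0,0,0]],[-1,[0,-2,0],[0,0,0]],[-1,[1,-0.5,0],[0,0,0]],[-1,[3,0,0],[0,0,0]],[-1,[4,0,0],[0,-5.9,0]],[-1,[4,0,0],[0,-5.9,0]],[-1,[4,0,0],[0,-5.9,0]]]'
python3 -m crank '[[-1,[0,0,0],[0,0,0]],[-1,[4,0,0],[0,0,0]],[-1,[4,0,0],[0,0,0]],[-1,[4,0,0],[0,0,0]],[-1,[4,0,0],[0,0,0]],[-1,[4,0,0],[0,0,0]],[-1,[0,0,0],[0,0,0]],[-1,[0,0,0],[0,0,0]]]'
cat >> h.py <<'E'
def plane(n,zmin=.1,zmax=.2,camn='scene'):
    o=get_obs(); f=grab_frame(camn); save(f,n); W=cloud(f); m=R.from_quat(o['tool_rot']).as_matrix(); p=np.array(o['ee_pos'])
    T=(W-p)@m   # tool coords; board extends +x, width z, up = -y
    img=f['image'].astype(int); sat=img.max(-1)-img.min(-1)
    k=(T[...,0]>.0)&(T[...,0]<.17)&(abs(T[...,2])<.04)&(T[...,1]<0)&(T[...,1]>-.045)&(sat>40)
    q=T[k]*1e3; q=q[(q[:,0]>20)]
    for _ in range(4):
        A=np.c_[q[:,0],q[:,2],np.ones(len(q))]; c=np.linalg.lstsq(A,q[:,1],rcond=None)[0]; r=q[:,1]-A@c; q=q[abs(r)<max(2*r.std(),1)]
    print(len(q),'y=a x+b z+c (tool mm)',np.round(c,4),'std',r.std().round(2))
    rr=cv2.minAreaRect(q[:,[0,2]].astype(np.float32)); print('tool x,z rect',rr, 'xmax',np.percentile(q[:,0],[0,99.5,100]),np.percentile(q[:,2],[0,50,100]))
    for xs in (60,90,120,145):
        s=q[abs(q[:,0]-xs)<8]; print(xs,'z mid',s[:,2].min().round(1),s[:,2].max().round(1),((s[:,2].min()+s[:,2].max())/2).round(1))
E
python3 -c "
from h import *
o,m=st(); rel(o['ee_pos']); plane('s4.png'); plane('t4.png',camn='top')
"
```

```text
t: 8.9
ee_pos: [0.4989, 0.2237, 0.132]
tool_rot: [0.53, -0.469, 0.468, -0.529]
contact_force: [1.1, -0.6, -1.4]
opening: 0.0584
t: 9.7
ee_pos: [0.5234, 0.0262, 0.1321]
tool_rot: [0.528, -0.471, 0.47, -0.528]
contact_force: [0.5, -0.2, -0.4]
opening: 0.0582
t 9.7 pos [0.5234 0.0262 0.1321] F [ 0.5 -0.2 -0.4] M [0.03 0.04 0.04] op 0.0582
[[ 0.114 -0.001  0.993]
 [-0.993  0.     0.114]
 [-0.    -1.    -0.001]]
cradle xy mm [  74.3 -219.8] mouth xy mm [ 27.5 223.9]
486 y=a x+b z+c (tool mm) [ 2.30000e-03  3.60000e-03 -2.23628e+01] std 1.33
tool x,z rect ((87.8713607788086, -0.6720542907714844), (65.71796417236328, 135.78965759277344), 87.06959533691406) xmax [ 21.53611266 154.22698837 155.06413745] [-35.68609154   3.35052292  34.3069745 ]
60 z mid -32.3 32.9 0.3
90 z mid -31.4 32.2 0.4
120 z mid -33.4 28.3 -2.5
145 z mid -34.4 29.3 -2.5
240 y=a x+b z+c (tool mm) [ 7.90000e-03 -8.70000e-03 -2.52762e+01] std 1.33
tool x,z rect ((139.46298217773438, -4.662847518920898), (59.65272521972656, 27.518177032470703), 88.93638610839844) xmax [126.12470012 153.49485479 153.7421052 ] [-34.47362753  -2.94284639  25.35615439]Traceback (most recent call last):
  File "<string>", line 3, in <module>
    o,m=st(); rel(o['ee_pos']); plane('s4.png'); plane('t4.png',camn='top')
                                                 ~~~~~^^^^^^^^^^^^^^^^^^^^^
  File "h.py", line 44, in plane
    s=q[abs(q[:,0]-xs)<8]; print(xs,'z mid',s[:,2].min().round(1),s[:,2].max().round(1),((s[:,2].min()+s[:,2].max())/2).round(1))
                                            ~~~~~~~~~~^^
    return umr_minimum(a, axis, None, out, keepdims, initial, where)
ValueError: zero-size array to reduction operation minimum which has no identity
```

View pics/s4.png

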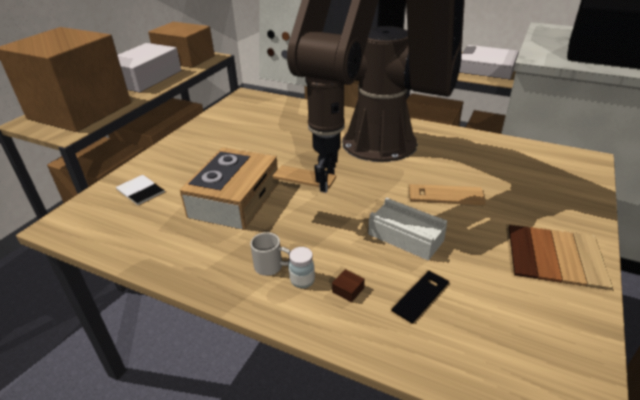

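View pics/t4.png

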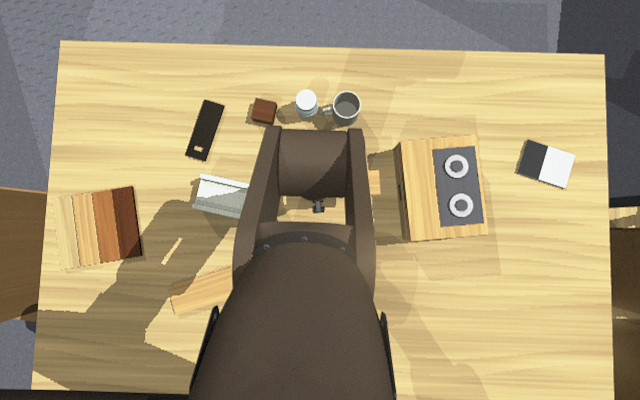

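Board is level in the hand, with its nose about 153 mm ahead of the TCP and yawed about 1.5° relative to the tool. I'll correct that and line up with the mouth.

```bash
python3 -m crank '[[-1,[0,0,-1.4],[0,-1.5,0]],[-1,[0,2,-1.4],[0,0,0]],[-1,[0,2,0],[0,0,0]],[-1,[0,1.6,0],[0,0,0]],[-1,[2,1,0],[0,0,0]],[-1,[1,0,0],[0,0,0]],[-1,[0,0,0],[0,0,0]],[-1,[0,0,0],[0,0,0]]]'
cat >> h.py <<'E'
def nose(n,camn='top'):
    o=get_obs(); f=grab_frame(camn); save(f,n); W=cloud(f); p=np.array(o['ee_pos'])
    img=f['image'].astype(int); sat=img.max(-1)-img.min(-1)
    a=(W[...,:2]-M)@KX*1e3; b=(W[...,:2]-M)@KY*1e3; z=W[...,2]*1e3
    k=(abs(a)<60)&(b>4)&(b<230)&(abs(z-(p[2]*1e3+25))<6)&(sat>40)
    q=np.c_[a[k],b[k]].astype(np.float32); rr=cv2.minAreaRect(q); print(len(q),'rect(mouth mm)',rr,'z',np.median(z[k]),'b',q[:,1].min(),'a',q[:,0].min(),q[:,0].max())
    for y in range(int(q[:,1].min()),int(q[:,1].max()),8):
        s=q[abs(q[:,1]-y-4)<4]; 
        if len(s): print(y+4,s[:,0].min().round(1),s[:,0].max().round(1))
    save({'image':cv2.resize(f['image'][140:240,280:480],None,fx=4,fy=4)},'c'+n)
E
python3 -c "
from h import *
o,m=st(); rel(o['ee_pos']); nose('t5.png'); nose('s5.png','scene')
"
```

```text
t: 10.6
ee_pos: [0.5007, -0.0058, 0.0669]
tool_rot: [-0.534, 0.463, -0.463, 0.535]
contact_force: [0.0, 0.2, -1.3]
opening: 0.0584
t 10.6 pos [ 0.5007 -0.0058  0.0669] F [ 0.   0.2 -1.3] M [ 0.12  0.06 -0.01] op 0.0584
[[ 0.143  0.001  0.99 ]
 [-0.99   0.     0.143]
 [ 0.    -1.     0.001]]
cradle xy mm [  58.  -255.6] mouth xy mm [  1.2 194.8]
31 rect(mouth mm) ((2.0312881469726562, 43.087005615234375), (53.00947952270508, 5.9529805183410645), 5.070849418640137) z 91.01232887386674 b 41.86399 a -24.577923 28.399115
45 -24.6 28.4
547 rect(mouth mm) ((1.6903114318847656, 126.95909118652344), (171.6308135986328, 68.72628784179688), 89.44712829589844) z 89.22709259202253 b 40.885315 a -32.524475 36.300526
44 -32.5 31.7
52 -22.6 33.4
60 -24.3 32.0
68 -30.6 34.1
76 -28.5 32.2
84 -30.0 35.6
92 -27.8 34.6
100 -30.4 35.0
108 -26.6 35.3
116 -29.3 35.7
124 -25.8 32.3
132 -26.3 34.3
140 -32.5 35.2
148 -24.1 33.5
156 -7.5 36.3
164 7.1 32.9
172 27.2 34.8
180 26.5 33.3
188 -21.2 -19.1
196 -30.9 3.2
204 -28.9 28.6
212 -28.5 29.7
```

View pics/ct5.png

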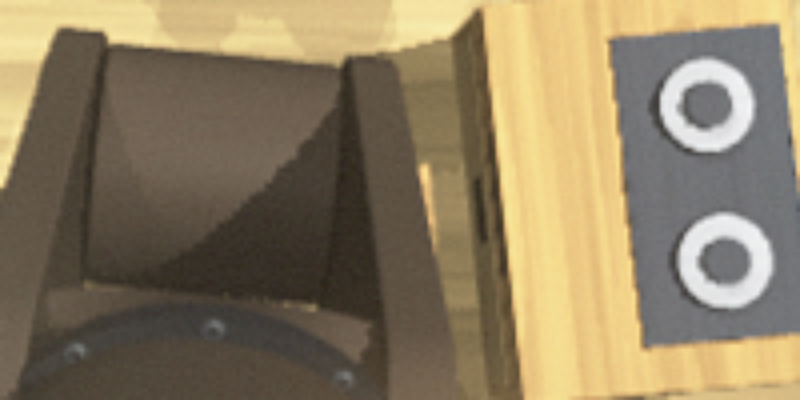

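```bash
python3 -m crank '[[-1,[1.5,-0.05,-0.1],[0,0,0]],[-1,[1.5,0,0],[0,0,0]],[-1,[1,0,0],[0,0,0]],[-1,[1,0,0],[0,0,0]],[-1,[1,0,0],[0,0,0]],[-1,[1,0,0],[0,0,0]],[-1,[0,0,0],[0,0,0]],[-1,[0,0,0],[0,0,0]]]'
python3 -c "
from h import *
o,m=st(); rel(o['ee_pos'])
f=grab_frame('scene'); save({'image':cv2.resize(f['image'][130:230,180:350],None,fx=4,fy=4)},'s6.png')
"
```

```text
t: 11.5
ee_pos: [0.5093, -0.0758, 0.0667]
tool_rot: [0.534, -0.463, 0.463, -0.534]
contact_force: [-1.0, -0.0, -0.8]
opening: 0.0583
t 11.5 pos [ 0.5093 -0.0758  0.0667] F [-1.  -0.  -0.8] M [ 0.05 -0.   -0.05] op 0.0583
[[ 0.142 -0.     0.99 ]
 [-0.99   0.     0.142]
 [-0.    -1.    -0.   ]]
cradle xy mm [  79.8 -322.7] mouth xy mm [  1.5 124.2]
```

View pics/s6.png

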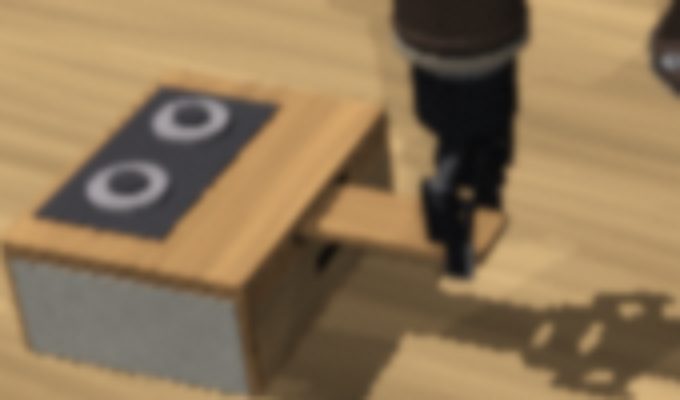

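The nose is inside the mouth, near (325,200) in this crop. Now I'll feel for the rails slowly.

```bash
python3 -m crank '[[-1,[0.3,0,0],[0,0,0]],[-1,[0.2,0,0],[0,0,0]],[-1,[0.15,0,0],[0,0,0]],[-1,[0.15,0,0],[0,0,0]],[-1,[0.15,0,0],[0,0,0]],[-1,[0.15,0,0],[0,0,0]],[-1,[0,0,0],[0,0,0]],[-1,[0,0,0],[0,0,0]]]'
python3 -c "
from h import *
o,m=st(); rel(o['ee_pos'])
"
```

```text
t: 12.35
ee_pos: [0.511, -0.0866, 0.0668]
tool_rot: [0.535, -0.463, 0.463, -0.535]
contact_force: [0.7, -0.5, -0.5]
opening: 0.0582
t 12.35 pos [ 0.511  -0.0866  0.0668] F [ 0.7 -0.5 -0.5] M [0.09 0.02 0.05] op 0.0582
[[ 0.143 -0.     0.99 ]
 [-0.99   0.     0.143]
 [-0.    -1.    -0.   ]]
cradle xy mm [  83.5 -332.9] mouth xy mm [  1.9 113.4]
```

```bash
python3 -m crank '[[-1,[0.1,0,0],[0,0,0]],[-1,[0.1,0,0],[0,0,0]],[-1,[0.1,0,0],[0,0,0]],[-1,[0,0,0],[0,0,0]],[-1,[0,0,0],[0,0,0]],[-1,[0,0,0],[0,0,0]],[-1,[0,0,0],[0,0,0]],[-1,[0,0,0],[0,0,0]]]'
python3 -c "
from h import *
o,m=st(); rel(o['ee_pos'])
"
```

```text
t: 13.15
ee_pos: [0.5109, -0.0878, 0.0666]
tool_rot: [-0.534, 0.464, -0.462, 0.535]
contact_force: [2.7, 23.4, -0.6]
opening: 0.0584
t 13.15 pos [ 0.5109 -0.0878  0.0666] F [ 2.7 23.4 -0.6] M [ 3.61 -0.3   0.06] op 0.0584
[[ 0.143 -0.001  0.99 ]
 [-0.99   0.002  0.143]
 [-0.002 -1.    -0.001]]
cradle xy mm [  83.6 -334.1] mouth xy mm [  1.7 112.2]
```

The -x corner of the nose hit a rail: the lever arm puts contact at about -37 mm in the tool's z. So the channel lies to +x. I'll back off, check the yaw, then try further to +x.

```bash
python3 -m crank '[[-1,[-0.5,0,0],[0,0,0]],[-1,[-0.3,0,0],[0,0,0]],[-1,[0,0,0.4],[0,0,0]],[-1,[0,0,0.3],[0,0,0]],[-1,[0,0,0],[0,0,0]],[-1,[0,0,0],[0,0,0]],[-1,[0,0,0],[0,0,0]],[-1,[0,0,0],[0,0,0]]]' 110
python3 -c "
from h import *
o,m=st(); rel(o['ee_pos']); nose('s7.png','scene'); plane('s7.png')
f=grab_frame('scene'); save({'image':cv2.resize(f['image'][150:230,230:350],None,fx=6,fy=6)},'s7c.png')
"
```

```text
t: 13.95
ee_pos: [0.5171, -0.0807, 0.0668]
tool_rot: [0.535, -0.463, 0.463, -0.534]
contact_force: [-0.5, -1.2, -1.0]
opening: 0.0578
t 13.95 pos [ 0.5171 -0.0807  0.0668] F [-0.5 -1.2 -1. ] M [-0.    0.01  0.04] op 0.0578
[[ 0.143 -0.     0.99 ]
 [-0.99   0.     0.143]
 [-0.    -1.    -0.   ]]
cradle xy mm [  88.4 -326. ] mouth xy mm [  8.7 118.5]
365 rect(mouth mm) ((9.426387786865234, 70.74881744384766), (132.44546508789062, 65.95718383789062), 89.80268859863281) z 88.961420158593 b 4.6378584 a -23.723269 42.522324
8 -23.1 41.8
16 -16.1 37.0
24 -23.7 40.9
32 -20.3 41.8
40 -22.4 42.3
48 -17.0 41.6
56 -20.0 38.1
64 -16.8 42.3
72 -4.1 40.0
80 14.4 38.9
88 24.9 42.1
96 35.7 39.7
104 33.7 42.5
112 -20.6 -6.0
120 -23.4 17.1
128 -22.1 34.1
136 -18.8 37.9
581 y=a x+b z+c (tool mm) [-1.73900e-01 -1.60000e-03 -1.03523e+01] std 3.94
tool x,z rect ((95.39689636230469, 0.3703269958496094), (79.36576843261719, 149.1719207763672), 89.35319519042969) xmax [ 21.07949175 168.48973717 169.72444532] [-39.93424504   4.85335176  39.78248823]
60 z mid -28.9 31.5 1.3
90 z mid -30.9 31.4 0.3
120 z mid -39.6 39.8 0.1
145 z mid -39.9 39.5 -0.2
```

View pics/s7c.png

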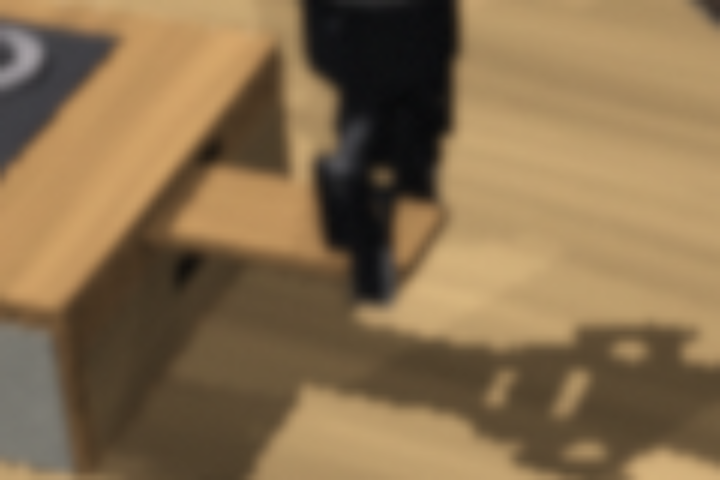

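```bash
python3 -m crank '[[-1,[0.3,0,0],[0,0,0]],[-1,[0.1,0,0],[0,0,0]],[-1,[0.1,0,0],[0,0,0]],[-1,[0.1,0,0],[0,0,0]],[-1,[0.1,0,0],[0,0,0]],[-1,[0,0,0],[0,0,0]],[-1,[0,0,0],[0,0,0]],[-1,[0,0,0],[0,0,0]]]'
cat >> h.py <<'E'
def side():
    o,m=st(); rel(o['ee_pos']); F=np.array(o['contact_force']);Mo=np.array(o['moment'])
    X,Z=m[:,0],m[:,2]; a=.153*X
    # Mz of r x F, r=a+s*Z
    g=lambda r:r[0]*F[1]-r[1]*F[0]
    print('s mm',round((Mo[2]-g(a))/g(Z)*1e3,1),'Ftool',np.round(F@m,1))
E
python3 -c "
from h import *
side()"
```

```text
t: 14.9
ee_pos: [0.5181, -0.0876, 0.0668]
tool_rot: [0.535, -0.463, 0.463, -0.534]
contact_force: [-1.7, -1.6, -1.0]
opening: 0.0575
t 14.9 pos [ 0.5181 -0.0876  0.0668] F [-1.7 -1.6 -1. ] M [-0.13  0.22 -0.2 ] op 0.0575
[[ 0.143 -0.     0.99 ]
 [-0.99  -0.     0.143]
 [ 0.    -1.    -0.   ]]
cradle xy mm [  90.7 -332.5] mouth xy mm [  8.9 111.6]
s mm -66.4 Ftool [ 1.4  1.  -1.9]
```

```bash
python3 -m crank '[[-1,[0.1,0,0],[0,0,0]],[-1,[0.1,0,0],[0,0,0]],[-1,[0,0,0],[0,0,0]],[-1,[0,0,0],[0,0,0]],[-1,[0,0,0],[0,0,0]],[-1,[0,0,0],[0,0,0]],[-1,[0,0,0],[0,0,0]],[-1,[0,0,0],[0,0,0]]]'
python3 -c "
from h import *
side()"
```

```text
t: 15.7
ee_pos: [0.5185, -0.0895, 0.0668]
tool_rot: [0.535, -0.463, 0.463, -0.535]
contact_force: [-2.8, -0.6, -0.5]
opening: 0.0578
t 15.7 pos [ 0.5185 -0.0895  0.0668] F [-2.8 -0.6 -0.5] M [ 0.09  0.39 -0.36] op 0.0578
[[ 0.143 -0.     0.99 ]
 [-0.99  -0.     0.143]
 [-0.    -1.    -0.   ]]
cradle xy mm [  91.4 -334.4] mouth xy mm [  9.  109.6]
s mm -475.7 Ftool [ 0.2  0.5 -2.9]
```

It's past the earlier contact with only a slight lateral force, so the nose is between the rails. I'll ease laterally in the direction of the force and continue gently.

```bash
python3 -m crank '[[-1,[0.1,0,-0.05],[0,0,0]],[-1,[0.1,0,0],[0,0,0]],[-1,[0.1,0,0],[0,0,0]],[-1,[0.1,0,0],[0,0,0]],[-1,[0.1,0,0],[0,0,0]],[-1,[0,0,0],[0,0,0]],[-1,[0,0,0],[0,0,0]],[-1,[0,0,0],[0,0,0]]]'
python3 -c "
from h import *
side()"
```

```text
t: 16.5
ee_pos: [0.5188, -0.0946, 0.0668]
tool_rot: [-0.535, 0.463, -0.463, 0.535]
contact_force: [-0.1, 0.2, -1.1]
opening: 0.0577
t 16.5 pos [ 0.5188 -0.0946  0.0668] F [-0.1  0.2 -1.1] M [-0.07  0.13 -0.09] op 0.0577
[[ 0.143  0.     0.99 ]
 [-0.99  -0.     0.143]
 [ 0.    -1.     0.   ]]
cradle xy mm [  92.7 -339.2] mouth xy mm [  8.7 104.5]
s mm -396.6 Ftool [-0.2  1.1 -0.1]
```

```bash
python3 -m crank '[[-1,[0.2,0,-0.01],[0,0,0]],[-1,[0.2,0,-0.005],[0,0,0]],[-1,[0.2,0,-0.005],[0,0,0]],[-1,[0.2,0,-0.005],[0,0,0]],[-1,[0.2,0,-0.005],[0,0,0]],[-1,[0.2,0,-0.005],[0,0,0]],[-1,[0,0,0],[0,0,0]],[-1,[0,0,0],[0,0,0]]]'
python3 -c "
from h import *
side()"
```

```text
t: 17.3
ee_pos: [0.5201, -0.1065, 0.0668]
tool_rot: [-0.534, 0.463, -0.463, 0.535]
contact_force: [-1.0, 0.2, -1.1]
opening: 0.0575
t 17.3 pos [ 0.5201 -0.1065  0.0668] F [-1.   0.2 -1.1] M [0.05 0.08 0.01] op 0.0575
[[ 0.143  0.     0.99 ]
 [-0.99  -0.     0.143]
 [ 0.    -1.     0.   ]]
cradle xy mm [  96.3 -350.7] mouth xy mm [ 8.6 92.5]
s mm 413.5 Ftool [-0.4  1.1 -0.9]
```

```bash
python3 -m crank '[[-1,[0.3,0,-0.01],[0,0,0]],[-1,[0.3,0,-0.01],[0,0,0]],[-1,[0.3,0,-0.01],[0,0,0]],[-1,[0.3,0,-0.01],[0,0,0]],[-1,[0.3,0,-0.01],[0,0,0]],[-1,[0.3,0,-0.01],[0,0,0]],[-1,[0,0,0],[0,0,0]],[-1,[0,0,0],[0,0,0]]]'
python3 -c "
from h import *
side()"
```

```text
t: 18.1
ee_pos: [0.5221, -0.1245, 0.0668]
tool_rot: [-0.534, 0.463, -0.463, 0.535]
contact_force: [-0.6, 0.3, 0.4]
opening: 0.0572
t 18.1 pos [ 0.5221 -0.1245  0.0668] F [-0.6  0.3  0.4] M [-0.   -0.   -0.05] op 0.0572
[[ 0.143  0.     0.99 ]
 [-0.99  -0.     0.143]
 [ 0.    -1.     0.   ]]
cradle xy mm [ 101.6 -368. ] mouth xy mm [ 8.4 74.5]
s mm 96.6 Ftool [-0.3 -0.4 -0.5]
```

```bash
python3 -m crank '[[-1,[0.3,0,-0.01],[0,0,0]],[-1,[0.3,0,-0.01],[0,0,0]],[-1,[0.3,0,-0.01],[0,0,0]],[-1,[0.3,0,-0.01],[0,0,0]],[-1,[0.3,0,-0.01],[0,0,0]],[-1,[0.3,0,-0.01],[0,0,0]],[-1,[0,0,0],[0,0,0]],[-1,[0,0,0],[0,0,0]]]'
python3 -c "
from h import *
side()"
```

```text
t: 18.9
ee_pos: [0.524, -0.1424, 0.0668]
tool_rot: [0.534, -0.463, 0.463, -0.534]
contact_force: [-0.5, -0.1, -0.7]
opening: 0.0579
t 18.9 pos [ 0.524  -0.1424  0.0668] F [-0.5 -0.1 -0.7] M [-0.02  0.01  0.03] op 0.0579
[[ 0.143 -0.     0.99 ]
 [-0.99   0.     0.143]
 [-0.    -1.    -0.   ]]
cradle xy mm [ 106.9 -385.2] mouth xy mm [ 8.2 56.4]
s mm 32338.8 Ftool [-0.   0.7 -0.5]
```

```bash
python3 -m crank '[[-1,[0.3,0,-0.01],[0,0,0]],[-1,[0.3,0,-0.01],[0,0,0]],[-1,[0.3,0,-0.01],[0,0,0]],[-1,[0.3,0,-0.01],[0,0,0]],[-1,[0.3,0,-0.01],[0,0,0]],[-1,[0.3,0,-0.01],[0,0,0]],[-1,[0,0,0],[0,0,0]],[-1,[0,0,0],[0,0,0]]]'
python3 -c "
from h import *
side()
f=grab_frame('scene'); save({'image':cv2.resize(f['image'][130:230,200:330],None,fx=6,fy=6)},'s8c.png')
"
```

```text
t: 19.7
ee_pos: [0.526, -0.1602, 0.0668]
tool_rot: [0.534, -0.463, 0.463, -0.534]
contact_force: [-0.7, 0.5, -0.3]
opening: 0.0577
t 19.7 pos [ 0.526  -0.1602  0.0668] F [-0.7  0.5 -0.3] M [0.   0.04 0.01] op 0.0577
[[ 0.143 -0.     0.99 ]
 [-0.99   0.     0.143]
 [-0.    -1.    -0.   ]]
cradle xy mm [ 112.2 -402.3] mouth xy mm [ 8.1 38.5]
s mm 180.5 Ftool [-0.6  0.3 -0.6]
```

View pics/s8c.png

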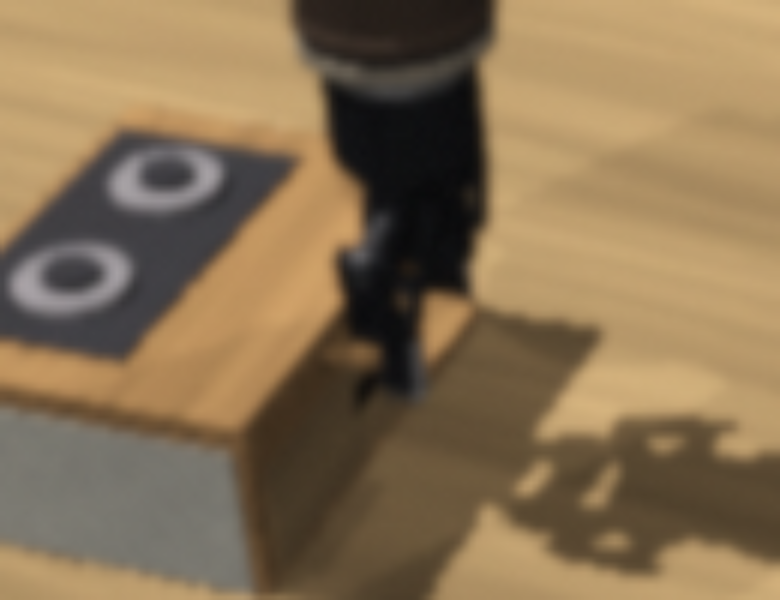

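```bash
python3 -m crank '[[-1,[0.3,0,-0.01],[0,0,0]],[-1,[0.3,0,-0.01],[0,0,0]],[-1,[0.3,0,-0.01],[0,0,0]],[-1,[0.3,0,-0.01],[0,0,0]],[-1,[0.3,0,-0.01],[0,0,0]],[-1,[0.2,0,-0.01],[0,0,0]],[-1,[0,0.1,0],[0,0,0]],[-1,[0,0,0],[0,0,0]]]'
python3 -c "
from h import *
side()
"
```

```text
t: 20.55
ee_pos: [0.5278, -0.1771, 0.0656]
tool_rot: [0.535, -0.463, 0.463, -0.534]
contact_force: [-0.3, -0.5, -0.8]
opening: 0.0578
t 20.55 pos [ 0.5278 -0.1771  0.0656] F [-0.3 -0.5 -0.8] M [0.11 0.02 0.02] op 0.0578
[[ 0.143 -0.     0.99 ]
 [-0.99   0.     0.143]
 [-0.    -1.    -0.   ]]
cradle xy mm [ 117.2 -418.5] mouth xy mm [ 7.9 21.5]
s mm -173.8 Ftool [ 0.5  0.8 -0.4]
```

```bash
python3 -m crank '[[1,[0,0,0],[0,0,0]],[1,[0,0,0],[0,0,0]],[1,[0,0,0],[0,0,0]],[1,[0,0,0],[0,0,0]],[1,[0,0,0],[0,0,0]],[1,[-1.5,0,0],[0,0,0]],[1,[-2,0,0],[0,0,0]],[1,[-1.5,0,0],[0,0,0]]]'
python3 -m crank '[[-1,[0,-0.8,0.1],[0,0,0]],[-1,[0,0,0],[0,0,0]],[-1,[0,0,0],[0,0,0]],[-1,[0,0,0],[0,0,0]],[-1,[0,0,0],[0,0,0]],[-1,[0,0,0],[0,0,0]],[-1,[0,0,0],[0,0,0]],[-1,[0,0,0],[0,0,0]]]' 40
python3 -c "
from h import *
side(); nose('s9.png','scene')
f=grab_frame('scene'); save({'image':cv2.resize(f['image'][130:230,200:330],None,fx=6,fy=6)},'s9c.png')
"
```

```text
t: 21.35
ee_pos: [0.5201, -0.1261, 0.0657]
tool_rot: [0.535, -0.463, 0.463, -0.534]
contact_force: [-0.2, 0.0, -0.8]
opening: 0.0859
t: 22.15
ee_pos: [0.5216, -0.1276, 0.0737]
tool_rot: [0.535, -0.463, 0.463, -0.534]
contact_force: [0.7, -0.5, 0.0]
opening: -0.0006
t 22.15 pos [ 0.5216 -0.1276  0.0737] F [ 0.7 -0.5  0. ] M [-0.01 -0.01  0.01] op -0.0006
[[ 0.143 -0.     0.99 ]
 [-0.99   0.     0.143]
 [-0.    -1.    -0.   ]]
cradle xy mm [ 101.7 -371.1] mouth xy mm [ 7.6 71.4]
s mm 150.7 Ftool [ 0.5 -0.   0.6]
  return _methods._mean(a, axis=axis, dtype=dtype,
  ret = ret.dtype.type(ret / rcount)
Traceback (most recent call last):
  File "h.py", line 50, in nose
    q=np.c_[a[k],b[k]].astype(np.float32); rr=cv2.minAreaRect(q); print(len(q),'rect(mouth mm)',rr,'z',np.median(z[k]),'b',q[:,1].min(),'a',q[:,0].min(),q[:,0].max())
                                                                                                                           ~~~~~~~~~~^^
ValueError: zero-size array to reduction operation minimum which has no identity
```

```bash
python3 -m crank '[[-1,[0.8,0,-0.02],[0,0,0]],[-1,[0.6,0,-0.01],[0,0,0]],[-1,[0.4,0,-0.01],[0,0,0]],[-1,[0.4,0,-0.01],[0,0,0]],[-1,[0.4,0,-0.01],[0,0,0]],[-1,[0.4,0,-0.01],[0,0,0]],[-1,[0.2,0,0],[0,0,0]],[-1,[0,0,0],[0,0,0]]]'
python3 -c "
from h import *
side()
f=grab_frame('scene'); save({'image':cv2.resize(f['image'][130:230,200:330],None,fx=6,fy=6)},'s9c.png')
"
```

```text
t: 23.0
ee_pos: [0.5256, -0.1595, 0.0738]
tool_rot: [0.534, -0.463, 0.463, -0.534]
contact_force: [-0.8, 0.6, -0.5]
opening: 0.0001
t 23.0 pos [ 0.5256 -0.1595  0.0738] F [-0.8  0.6 -0.5] M [-0.02 -0.03  0.02] op 0.0001
[[ 0.143  0.     0.99 ]
 [-0.99  -0.     0.143]
 [ 0.    -1.     0.   ]]
cradle xy mm [ 111.7 -401.7] mouth xy mm [ 7.8 39.2]
s mm 195.1 Ftool [-0.7  0.5 -0.7]
```

View pics/s9c.png

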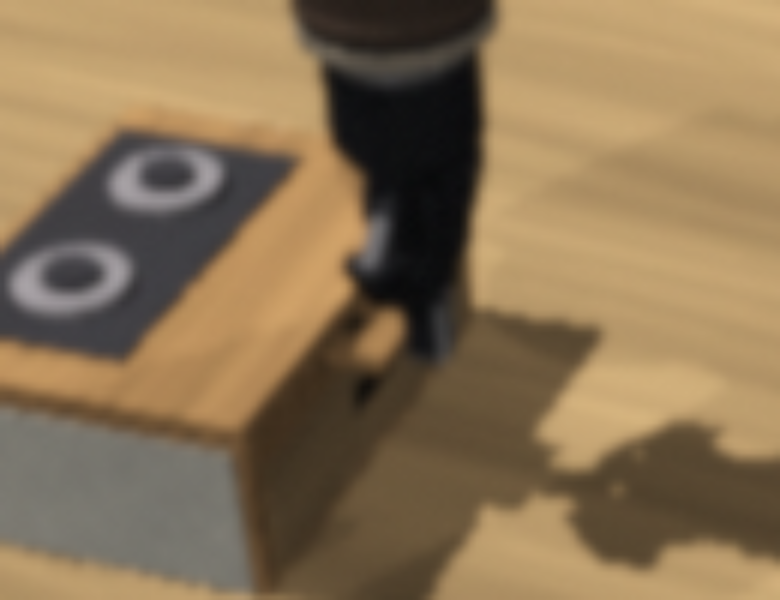

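The finger is pushing the tail, which sticks out near (380,330). I'll continue slowly towards the stop.

```bash
python3 -m crank '[[-1,[0.2,0,-0.01],[0,0,0]],[-1,[0.2,0,0],[0,0,0]],[-1,[0.2,0,-0.01],[0,0,0]],[-1,[0.1,0,0],[0,0,0]],[-1,[0.1,0,0],[0,0,0]],[-1,[0.1,0,0],[0,0,0]],[-1,[0,0,0],[0,0,0]],[-1,[0,0,0],[0,0,0]]]'
python3 -c "
from h import *
side()"
```

```text
t: 23.85
ee_pos: [0.5267, -0.1682, 0.0738]
tool_rot: [-0.535, 0.463, -0.463, 0.535]
contact_force: [0.0, -0.7, -0.6]
opening: 0.0001
t 23.85 pos [ 0.5267 -0.1682  0.0738] F [ 0.  -0.7 -0.6] M [ 0.05 -0.01 -0.  ] op 0.0001
[[ 0.143  0.     0.99 ]
 [-0.99  -0.     0.143]
 [ 0.    -1.     0.   ]]
cradle xy mm [ 114.5 -410. ] mouth xy mm [ 7.9 30.5]
s mm -13.8 Ftool [ 0.7  0.6 -0.1]
```

```bash
python3 -m crank '[[-1,[0.1,0,0],[0,0,0]],[-1,[0.1,0,0],[0,0,0]],[-1,[0.1,0,0],[0,0,0]],[-1,[0,0,0],[0,0,0]],[-1,[0,0,0],[0,0,0]],[-1,[0,0,0],[0,0,0]],[-1,[0,0,0],[0,0,0]],[-1,[0,0,0],[0,0,0]]]'
python3 -c "
from h import *
side()"
```

```text
t: 24.65
ee_pos: [0.5268, -0.1707, 0.0738]
tool_rot: [-0.535, 0.463, -0.463, 0.535]
contact_force: [-0.2, 4.6, 2.5]
opening: 0.0001
t 24.65 pos [ 0.5268 -0.1707  0.0738] F [-0.2  4.6  2.5] M [ 0.87  0.1  -0.02] op 0.0001
[[ 0.143 -0.001  0.99 ]
 [-0.99   0.001  0.143]
 [-0.001 -1.    -0.001]]
cradle xy mm [ 115.  -412.5] mouth xy mm [ 7.7 28. ]
s mm -20.5 Ftool [-4.5 -2.5  0.5]
```

```bash
python3 -m crank '[[-1,[0.1,0,0],[0,0,0]],[-1,[0,0,0],[0,0,0]],[-1,[0,0,0],[0,0,0]],[-1,[0,0,0],[0,0,0]],[-1,[0,0,0],[0,0,0]],[-1,[0,0,0],[0,0,0]],[-1,[0,0,0],[0,0,0]],[-1,[0,0,0],[0,0,0]]]'
python3 -c "
from h import *
side()"
```

```text
t: 25.45
ee_pos: [0.5266, -0.1709, 0.0737]
tool_rot: [-0.534, 0.464, -0.462, 0.535]
contact_force: [0.9, 12.9, 5.4]
opening: -0.0
t 25.45 pos [ 0.5266 -0.1709  0.0737] F [ 0.9 12.9  5.4] M [ 2.25  0.13 -0.07] op -0.0
[[ 0.143 -0.001  0.99 ]
 [-0.99   0.002  0.143]
 [-0.002 -1.    -0.001]]
cradle xy mm [ 114.9 -412.7] mouth xy mm [ 7.5 27.8]
s mm -38.3 Ftool [-12.6  -5.3   2.7]
```

Firm against the stop at about 13 N. I'll retreat and check from both cameras.

```bash
python3 -m crank '[[-1,[-1,0,0],[0,0,0]],[-1,[-4,0,0],[0,0,0]],[-1,[-4.5,0,0],[0,0,0]],[-1,[-4.5,-2,0],[0,0,0]],[-1,[-4.5,-2,0],[0,0,0]],[-1,[-4.5,-2,0],[0,0,0]],[-1,[-4.5,-2,0],[0,0,0]],[-1,[-4.5,-2,0],[0,0,0]]]'
python3 -m crank '[[-1,[-4.5,0,0],[0,0,0]],[-1,[-4.5,0,0],[0,0,0]],[-1,[-4.5,0,0],[0,0,0]],[-1,[0,0,0],[0,0,0]],[-1,[0,0,0],[0,0,0]],[-1,[0,0,0],[0,0,0]],[-1,[0,0,0],[0,0,0]],[-1,[0,0,0],[0,0,0]]]'
python3 -c "
from h import *
st()
for c in ['top','scene']:
    f=grab_frame(c); W=cloud(f); save(f,c+'9.png')
    u,v=proj(f,[M[0],M[1],.089])[0].astype(int)
    save({'image':cv2.resize(f['image'][v-40:v+40,u-50:u+50],None,fx=8,fy=7,interpolation=cv2.INTER_CUBIC)},c+'9c.png')
    img=f['image'].astype(int); sat=img.max(-1)-img.min(-1)
    a=(W[...,:2]-M)@KX*1e3; b=(W[...,:2]-M)@KY*1e3; z=W[...,2]*1e3
    k=(abs(a)<60)&(b>4)&(b<60)&(z>83)&(z<95)
    q=np.c_[a[k],b[k]].astype(np.float32); print(c,len(q),'a',q[:,0].min(),q[:,0].max(),'b',q[:,1].max(),'z',np.median(z[k]),cv2.minAreaRect(q))
    cols=[(x,np.round(q[abs(q[:,0]-x)<5,1].max(),1)) for x in range(-20,36,8) if (abs(q[:,0]-x)<5).any()]; print(cols)
    for n in ['mug','jar','sample']:
        d=recognise(c,n)[0]; print(n,d)
"
```

```text
t: 26.25
ee_pos: [0.4808, 0.1465, 0.1747]
tool_rot: [-0.534, 0.463, -0.463, 0.535]
contact_force: [0.9, 0.4, 0.1]
opening: 0.0
t: 27.05
ee_pos: [0.4625, 0.2772, 0.1738]
tool_rot: [0.534, -0.463, 0.463, -0.534]
contact_force: [-0.8, -0.5, -0.2]
opening: -0.0001
t 27.05 pos [0.4625 0.2772 0.1738] F [-0.8 -0.5 -0.2] M [ 0.01 -0.01  0.04] op -0.0001
[[ 0.141 -0.     0.99 ]
 [-0.99  -0.     0.141]
 [ 0.    -1.    -0.   ]]
top 134 a -22.509785 36.496803 b 18.648447 z 88.98198370583579 ((6.984697341918945, 11.09515380859375), (14.348299026489258, 58.820228576660156), 89.16022491455078)
[(-20, np.float32(18.6)), (-12, np.float32(18.3)), (-4, np.float32(17.6)), (4, np.float32(18.2)), (12, np.float32(17.9)), (20, np.float32(17.3)), (28, np.float32(17.8))]
mug {'centre': [342.3, 110.3], 'p': 0.96}
jar {'centre': [304.9, 103.8], 'p': 0.75}
sample {'centre': [264.4, 110.8], 'p': 0.6}
scene 66 a -20.790213 40.352566 b 19.966688 z 86.56524629640585 ((9.793912887573242, 12.163675308227539), (61.13484573364258, 15.525701522827148), 0.2582828402519226)
[(-20, np.float32(17.7)), (-12, np.float32(17.7)), (-4, np.float32(16.8)), (4, np.float32(16.3)), (12, np.float32(15.5)), (20, np.float32(20.0)), (28, np.float32(19.4))]
mug {'centre': [267.4, 253.8], 'p': 0.67}
jar {'centre': [301.8, 269.1], 'p': 0.74}
sample {'centre': [347.1, 287.4], 'p': 0.76}
```

View pics/top9c.png

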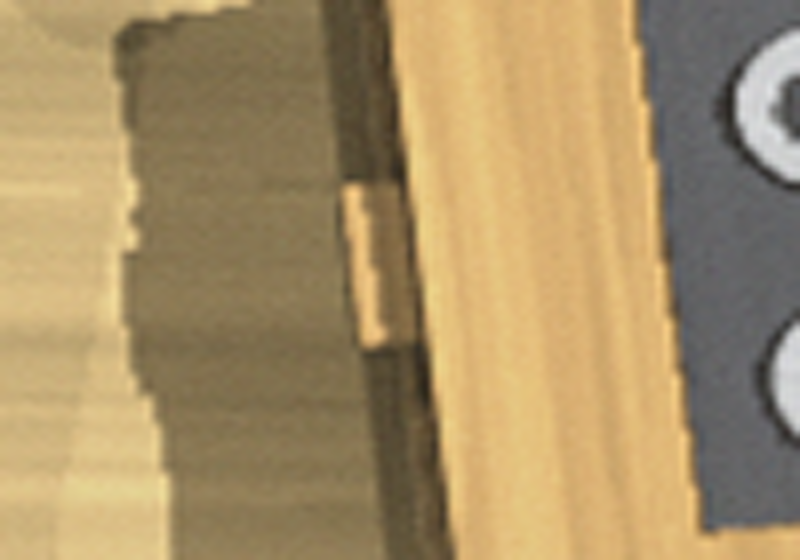

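View pics/scene9c.png

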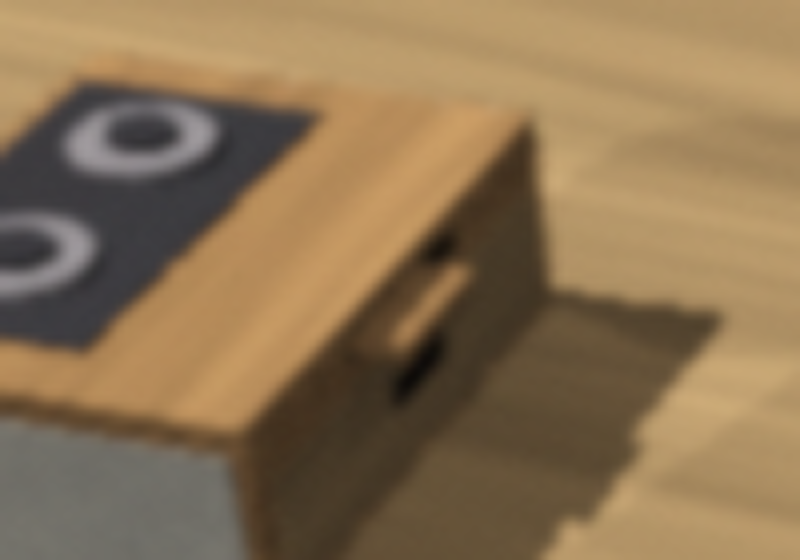

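The tail sticks out about 18 mm. The board's top is at z = 89 mm, so it lies on the slot floor, in line to about 1°, and the bystanders haven't moved. Handing in.

```bash
python3 -c "
from station import *
print(sign_off())"
```

```text
the job is handed in; nothing more can be done
None
```

The board is in the slot, pushed home against the stop, and the job is handed in; it reports no verdict.

**What I did:**
- I pushed the board along the cradle until its tail overhung the end by about 53 mm, then pinched it across its sides at 80 N.
- The first try at the slot was stopped by a rail 40 mm in, at about 23 N. The side load showed it was the -x corner of the nose.
- I backed off, raised the grip to 110 N and moved 7 mm to +x. From there it went between the rails with about 3 N or less.
- At about 130 mm in I let go and pushed the tail with closed fingers until the stop took about 13 N.

**Last checks after backing the arm away:**
- **Top camera:** 18 mm of tail is showing. The board's upper face is at z = 89 mm, so it lies on the slot floor, and it is in line to about 0.8°.
- **Scene camera:** it agrees within its noise, reading 16–20 mm of tail. Its height reading was about 2 mm low, as it was earlier.
- **Bystanders:** the mug, jar and wood sample show up within 1–3 pixels of where they started.
- **Arm and time:** the gripper is clear of everything, and the job took 27 s.

No check failed, though two of my own measuring scripts crashed on empty data partway through; I went on with other readings.

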